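# Find the loose bolt of the dig tray and hold its cap open

### The job

Get the dig tray ready for me to tighten: first lay the hex driver flat along the narrow raised tool rest and let go of it. Then tap the lifting tab of each of the three bolt caps from above, in the order left, middle, right as the robot sees them, to find the one loose bolt, which sinks when tapped and stays down. Finally lift that bolt's cap well open by its tab (about 60 degrees) without pulling the bolt back up, and finish while holding it open; keep the other two caps shut, leave the driver on its rest and do not disturb the other things on the table.

Things in the scene. Friction and masses are not known exactly. Their poses are not given: they have to be found in the camera images.
- tray: clear plastic dig tray with a sand-coloured slab, 70 mm high, and along its front a wooden bar 90 deep (x), 360 long (y), 58 mm high; fixed, yaw within 0.2 rad. Origin: centre of the bar's underside; x away from the robot, y along the bar to its left end, z up. Three bolts stand on the bar at x = 0, y = +110 (left), 0 (middle), -110 mm (right); the caps' hinge lines run along y
- driver: hex driver lying flat: black square handle 100 long x 22 wide x 22 mm high, steel shaft 8 mm thick and 70 mm long out of its +x end; 100 g or so. Origin: centre of the handle's underside; x along the driver towards the shaft, z up. Its centre of mass lies about 15 mm from the origin towards the shaft
- rest: narrow wooden tool rest, fixed: foot 110 x 70 mm, a thin web, and a flat top 110 mm long (x) and 34 mm wide (y), without lips, 70 mm above the table. Origin: centre of its underside; x along the rest, z up
- tab_left (a point): top centre of the upright lifting tab on the left bolt's grey cap (left is +y, as the robot sees it). The tab is 12 mm (tray's x) by 16 mm (tray's y) and stands 32 mm above the 46 x 34 x 5 mm cap plate, 17 mm in front of the bolt's axis, 40 mm in front of the hinge line. With the bolt up and the cap shut the tab's top is 112 mm above the table
- hinge_left (a point): middle of the left cap's hinge line, at the back of the bolt, 23 mm behind its axis; the hinge line runs along the tray's y. It is 75 mm above the table with the bolt up. The tab's top centre is 40 mm in front of it and 37 mm above it when the cap is shut
- cap_left (a joint): opening angle of the left cap in rad: 0 shut, 1.4 the most; opening lifts the tab up and back, away from the robot. A light spring (1 N or so at the tab) shuts it as soon as it is let go
- bolt_left (a joint): how far the left bolt has sunk into the bar, in m: 0 at the start for every bolt, its 44 mm round head then 9 mm clear of the bar. A tight bolt gives under 1.5 mm when tapped; the loose one slides down 8 mm under 2 to 3 N and stays down (an upward pull of about 5 N would raise it again)
- tab_middle (a point): top centre of the upright lifting tab on the middle bolt's grey cap (left is +y, as the robot sees it). The tab is 12 mm (tray's x) by 16 mm (tray's y) and stands 32 mm above the 46 x 34 x 5 mm cap plate, 17 mm in front of the bolt's axis, 40 mm in front of the hinge line. With the bolt up and the cap shut the tab's top is 112 mm above the table
- hinge_middle (a point): middle of the middle cap's hinge line, at the back of the bolt, 23 mm behind its axis; the hinge line runs along the tray's y. It is 75 mm above the table with the bolt up. The tab's top centre is 40 mm in front of it and 37 mm above it when the cap is shut
- cap_middle (a joint): opening angle of the middle cap in rad: 0 shut, 1.4 the most; opening lifts the tab up and back, away from the robot. A light spring (1 N or so at the tab) shuts it as soon as it is let go
- bolt_middle (a joint): how far the middle bolt has sunk into the bar, in m: 0 at the start for every bolt, its 44 mm round head then 9 mm clear of the bar. A tight bolt gives under 1.5 mm when tapped; the loose one slides down 8 mm under 2 to 3 N and stays down (an upward pull of about 5 N would raise it again)
- tab_right (a point): top centre of the upright lifting tab on the right bolt's grey cap (left is +y, as the robot sees it). The tab is 12 mm (tray's x) by 16 mm (tray's y) and stands 32 mm above the 46 x 34 x 5 mm cap plate, 17 mm in front of the bolt's axis, 40 mm in front of the hinge line. With the bolt up and the cap shut the tab's top is 112 mm above the table
- hinge_right (a point): middle of the right cap's hinge line, at the back of the bolt, 23 mm behind its axis; the hinge line runs along the tray's y. It is 75 mm above the table with the bolt up. The tab's top centre is 40 mm in front of it and 37 mm above it when the cap is shut
- cap_right (a joint): opening angle of the right cap in rad: 0 shut, 1.4 the most; opening lifts the tab up and back, away from the robot. A light spring (1 N or so at the tab) shuts it as soon as it is let go
- bolt_right (a joint): how far the right bolt has sunk into the bar, in m: 0 at the start for every bolt, its 44 mm round head then 9 mm clear of the bar. A tight bolt gives under 1.5 mm when tapped; the loose one slides down 8 mm under 2 to 3 N and stays down (an upward pull of about 5 N would raise it again)
- pyramid_small: bystander to leave alone: white plaster pyramid, 36 mm square, 45 mm high; origin at the centre of its underside
- pyramid_large: bystander to leave alone: white plaster pyramid, 56 mm square, 65 mm high; origin at the centre of its underside
- gem: bystander to leave alone: flat round glass gem, 32 mm across, 10 mm high; origin at the centre of its underside
- pebble: bystander to leave alone: flat amber pebble, 48 mm across, 18 mm high; origin at the centre of its underside
- glue: bystander to leave alone: white glue bottle, 40 mm across, 110 mm high; origin at the centre of its underside
- brush: bystander to leave alone: flat brush lying on the table, about 200 mm long; origin at the centre of its underside

How it is judged:
On the way, in this order (a step that is already met when the one before it is completed fails the run):
1. the driver lies along the rest, released and still (z of driver in the frame of rest between 0.067 and 0.074 m and x of driver in the frame of rest between -0.045 and 0.045 m and y of driver in the frame of rest between -0.014 and 0.014 m and angle between the x axis of driver and the x axis of rest, either way round below 0.26 rad and linear speed of driver below 0.02 m/s and contact force between the fingers and driver below 0.05 N), for 0.2 s.
2. the left cap is tapped (over 3 N) (contact force between the fingers and cap_left above 3 N and value of joint cap_left below 0.1 rad), for 0.01 s.
3. the middle cap is tapped (over 3 N) (contact force between the fingers and cap_middle above 3 N and value of joint cap_middle below 0.1 rad), for 0.01 s.
4. the right cap is tapped (over 3 N) (contact force between the fingers and cap_right above 3 N and value of joint cap_right below 0.1 rad), for 0.01 s.
At the end, for the whole second after the job is handed in: the cap of the one sunk bolt (by over 4 mm) is held still by the fingers, open over 0.75 rad; the other caps are shut (under 0.1 rad); the driver lies released along the rest, within 14 mm sideways, 45 mm lengthways and 0.26 rad of its middle line, either way round (all of step 1 and ((value of joint bolt_left above 0.004 m and value of joint cap_left above 0.75 rad and velocity of joint cap_left between -0.1 and 0.1 rad/s and contact force between the fingers and cap_left above 0.2 N and value of joint each of cap_middle, cap_right below 0.1 rad) or (value of joint bolt_middle above 0.004 m and value of joint cap_middle above 0.75 rad and velocity of joint cap_middle between -0.1 and 0.1 rad/s and contact force between the fingers and cap_middle above 0.2 N and value of joint each of cap_left, cap_right below 0.1 rad) or (value of joint bolt_right above 0.004 m and value of joint cap_right above 0.75 rad and velocity of joint cap_right between -0.1 and 0.1 rad/s and contact force between the fingers and cap_right above 0.2 N and value of joint each of cap_left, cap_middle below 0.1 rad))); the arm keeps its last pose, push and grip.
It fails at once if the cap of a bolt that has not sunk is opened ((value of joint cap_left above 0.3 rad and value of joint bolt_left below 0.003 m) or (value of joint cap_middle above 0.3 rad and value of joint bolt_middle below 0.003 m) or (value of joint cap_right above 0.3 rad and value of joint bolt_right below 0.003 m)).
It fails at once if a bystander is moved by more than 30 mm (distance of any of pyramid_small, pyramid_large, gem, pebble, glue, brush from where it was at the start of the episode above 0.03 m).
It also fails if it takes over 72 s, if anything falls off the work surface, if the arm or the gripper's body presses on something with over 40 N, if the wrist force passes 120 N, or if a joint passes its speed limit or range.

### The arm

A 6-joint arm with a two-finger parallel gripper is mounted at the origin on the work surface. World frame = base frame: x ahead of the robot, y to its left, z up, the work surface at z = 0. Lengths are in m, angles in rad, forces in N, time in s.
With the tool pointing down it reaches from about 0.35 to 0.85 m from the base axis. Payload 8.1 kg.
Tool frame: the origin (TCP) lies between the finger pads; the fingertips stand 17 mm ahead of it and the grasp point (between the pads) lies 2 mm behind it; z points along the fingers, y is the line along which they close (so a half turn about z gives the same grasp; the last joint's range is limited). The gripper opens to 85 mm and grips with 20 to 120 N. Pads are 22 mm wide; open, the fingers measure 114 mm over their backs; the gripper's body (76 mm by 85 mm) begins 54 mm behind the grasp point. The pads swing forward as they close: fully open they stand 13 mm farther back than shut.
Start: joints at [-1.402, 0.13, 1.488, -0, 1.523, -0.085], TCP at [0.151, -0.581, 0.248] pointing down, gripper open.
Joint ranges: [-2.96, 2.96], [-0.89, 2.26], [0.02, 2.5], [-1.34, 4.48], [0, 2.73], [-2.66, 2.66]. Speed limits (rad/s): [2.39, 2.39, 2.79, 3.14, 3.14, 3.14].

### API

Orientations are given as a rotation vector (axis times angle).
In Python, from station import bot, ungrasp, grasp, monitor, imaging, ticket gives the robot as it stands. The module is installed in compiled form; this text tells all that it offers. Calls block until the motion is done:
- bot.move_pose(position, orientation): joint-space move of the TCP to a pose.
- bot.move_l(position, rotation=None, feed=0.15, stop_force=None): straight line of the TCP; rotation=None keeps the orientation; feed is the mean speed in m/s. With stop_force (N) it stops when the force on the tool has changed by that much, and returns True; else False.
- bot.move_joints(angles): joint-space move.
- ungrasp() and grasp(newtons=None): open the fingers fully, or close them until they stop; newtons is the grip in N (None keeps the last).
- bot.wait(seconds).
- bot.inverse_kinematics(position, orientation): joint angles nearest the present ones, or None.
- monitor.get_obs(): the state.
- imaging.read_camera(name): name is "scene" or "top" or "wrist"; returns a dict with "image" (420x560x3 uint8, red, green, blue), "depth" (420x560 float32, m along the optical axis (not along the pixel's ray), 0 where there is no reading), "fovy" (degrees; the focal length in pixels is half the picture's height over the tangent of half this angle, whatever the lens; pixels are square), "cx", "cy" (the principal point, pixels), "D" ([k1, k2, p1, p2, k3] as OpenCV has them; the pictures are not rectified), "position" and "orientation" of the camera in the world; the wrist camera has in their place "T_tool_cam" (4x4, takes a point from camera to tool coordinates, whose origin is the TCP and whose axes are the flange's). Camera axes: x right, y down, z forward; pixel columns grow to the right and rows downward; lengths in m; the calibration is good to about 2 mm. A picture is of the moment at which its call begins: read the wrist's pose just before it.
A pose or a line that the arm cannot do raises bot.MotionError and nothing moves.
- ticket.close_job(): hands the job in; it is judged then, once.
Trained networks look in a picture, given as the dict that the camera call returned (one of the last four; its "shot" number tells which), for a name from the list of things; names that differ only in an ending like _2 or _b are one class to them, and where a whole thing is asked for, a point or a joint stands for the part that bears it (a point fixed in the world has none). Each returns a list of dicts, best first, with "score" (0 to 1); they miss things now and then, are a little off and sometimes report something else, mostly with a low value. They report only what shows in the picture. A call takes as long as a camera call.
- imaging.boxes_of(label, picture): "bbox" ([left, top, right, bottom] in pixels, round what is visible of it).
- imaging.spot_point(label, picture): "point" ([column, row] in pixels: a listed point, or the origin of a listed thing).
The state is a dict: "clock": time; "joints": joint angles; "qd": joint speeds; "joint_torque": joint torques, N m; "ee_pos": TCP position; "orientation": TCP orientation; "force": force on the tool from outside, world axes, zero at the start; "ft_torque": the same for the moment, N m; "gripper_width": finger opening in m; "finger_force": force on a finger pad.
Only numpy, scipy, OpenCV 4.12 (cv2) and the standard library are available. Lean on these libraries where they do the work, as an engineer would, in place of code of your own. Each camera call takes 0.05 s, during which the arm holds its last target. There are 200 camera calls.

## Working session

There is one attempt and no reset: what is moved stays moved. The work goes in short steps, each a Python script; the robot and the scene stay as the last script left them, time stands still between calls to the robot, and variables do not carry over. Pictures are saved under pics/ and viewed, at most 10 in all, crops included, and the job is handed in when it is done.

```bash
mkdir -p pics
cat > h.py <<'E'
import numpy as np, cv2
from scipy.spatial.transform import Rotation as R
from station import bot, ungrasp, grasp, monitor, imaging, ticket
def cam(n):
    o=monitor.get_obs(); p=imaging.read_camera(n)
    if n=="wrist":
        T=np.eye(4);T[:3,:3]=R.from_rotvec(o["orientation"]).as_matrix();T[:3,3]=o["ee_pos"]
        p["T"]=T@np.array(p["T_tool_cam"])
    else:
        T=np.eye(4); q=np.array(p["orientation"],float)
        T[:3,:3]=q if q.shape==(3,3) else R.from_rotvec(q).as_matrix(); T[:3,3]=p["position"]; p["T"]=T
    f=210/np.tan(np.radians(p["fovy"])/2); p["K"]=np.array([[f,0,p["cx"]],[0,f,p["cy"]],[0,0,1]])
    return p
def ray(p,uv):
    u=cv2.undistortPoints(np.array(uv,float).reshape(-1,1,2),p["K"],np.array(p["D"],float)).reshape(-1,2)
    return np.c_[u,np.ones(len(u))]
def at_z(p,uv,z):
    d=ray(p,uv)@p["T"][:3,:3].T; o=p["T"][:3,3]
    return o+d*((z-o[2])/d[:,2])[:,None]
def cloud(p):
    v,u=np.mgrid[:420,:560]; d=p["depth"].reshape(-1)
    X=ray(p,np.c_[u.ravel(),v.ravel()])*d[:,None]
    X=X@p["T"][:3,:3].T+p["T"][:3,3]; X[d==0]=np.nan
    return X.reshape(420,560,3)
def save(p,n): cv2.imwrite("pics/"+n+".png",p["image"][:,:,::-1])
def down(yaw): # fingers close along world direction yaw+90deg; tool x at yaw
    return (R.from_euler("z",yaw)*R.from_euler("x",np.pi)).as_rotvec()
E
python3 - <<'E'
from h import *
print(monitor.get_obs())
for n in ["top","scene"]:
    p=cam(n); save(p,n); print(n,p["position"],p["orientation"],p["fovy"])
    Z=dict(driver=0.0,rest=0.0,tray=0,tab_left=.112,tab_middle=.112,tab_right=.112,hinge_left=.075,hinge_middle=.075,hinge_right=.075,glue=0,brush=0,pyramid_small=0,pyramid_large=0,gem=0,pebble=0)
    for k,z in Z.items():
        for s in imaging.spot_point(k,p)[:2]:
            print(k,np.round(s["point"]),round(s["score"],2),at_z(p,s["point"],z)[0].round(3))
E
```

```text
{'clock': 0.0, 'joints': array([-1.40240348e+00,  1.31187792e-01,  1.48931393e+00,  2.14237190e-07,
        1.52298894e+00, -8.53995787e-02]), 'qd': array([-0.00083797, -0.00037017, -0.00181936, -0.00059548,  0.00122666,
       -0.00043033]), 'joint_torque': array([-8.16645388e-04, -5.69409406e+01, -5.00544655e+01, -2.26589937e-04,
        1.49416085e-02,  1.53008511e-05]), 'ee_pos': array([ 0.15057863, -0.58024914,  0.24720947]), 'orientation': array([-3.11445147e+00, -3.97347152e-01,  1.23271132e-04]), 'force': array([-0.4153238 , -0.11537302, -0.2514649 ]), 'ft_torque': array([-0.01408505, -0.00075989, -0.01924048]), 'finger_force': 0.0, 'gripper_width': 0.08535904279468531}
top [0.3439227  0.00589351 1.47642793] [-2.18209583  2.13006957 -0.16533095] 48.22058185421781
rest [190. 249.] 0.74 [0.446 0.273 0.   ]
tray [284. 183.] 0.66 [ 0.664 -0.018  0.   ]
tray [322. 175.] 0.45 [ 0.696 -0.138  0.   ]
tab_left [252. 175.] 0.66 [0.664 0.079 0.112]
tab_middle [284. 183.] 0.71 [ 0.641 -0.016  0.112]
tab_right [318. 186.] 0.69 [ 0.633 -0.116  0.112]
tab_right [288. 244.] 0.58 [ 0.46  -0.0
[... 836 characters left out ...]
6.] 0.77 [ 0.642 -0.022  0.112]
tab_middle [370. 334.] 0.26 [0.744 0.423 0.112]
tab_right [221. 196.] 0.53 [ 0.624 -0.133  0.112]
hinge_left [261. 256.] 0.74 [0.694 0.086 0.075]
hinge_middle [232. 230.] 0.66 [ 0.673 -0.038  0.075]
hinge_right [209. 216.] 0.75 [ 0.673 -0.127  0.075]
glue [176. 202.] 0.68 [ 0.63  -0.337  0.   ]
brush [219. 162.] 0.64 [ 0.368 -0.439  0.   ]
brush [239. 256.] 0.27 [ 0.671 -0.016  0.   ]
pyramid_small [324. 229.] 0.73 [0.42  0.067 0.   ]
pyramid_large [370. 332.] 0.63 [0.647 0.373 0.   ]
gem [218. 196.] 0.66 [ 0.519 -0.273  0.   ]
gem [287. 221.] 0.61 [ 0.466 -0.031  0.   ]
pebble [435. 316.] 0.44 [ 0.506  0.455 -0.   ]
pebble [368. 336.] 0.21 [0.659 0.378 0.   ]
```

Run:
```python
import cv2
a=cv2.imread("pics/top.png")[130:310,100:460]
cv2.imwrite("pics/topc.png",cv2.resize(a,None,fx=2.2,fy=2.2))
b=cv2.imread("pics/scene.png")[120:390,130:470]
cv2.imwrite("pics/scenec.png",cv2.resize(b,None,fx=2.2,fy=2.2))
```

```text
(no output)
```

View pics/topc.png

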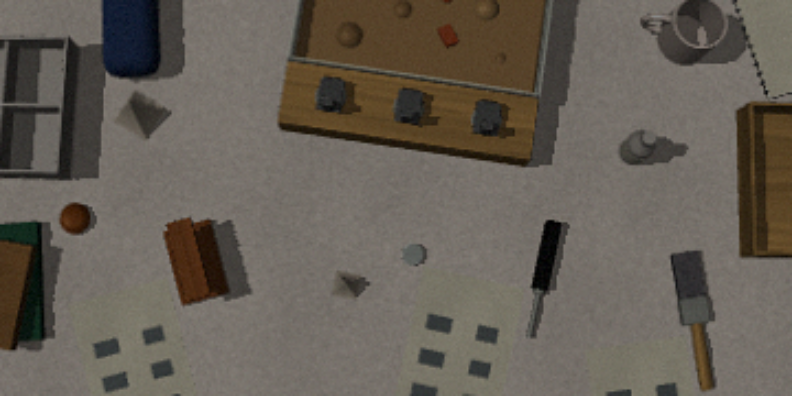

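View pics/scenec.png

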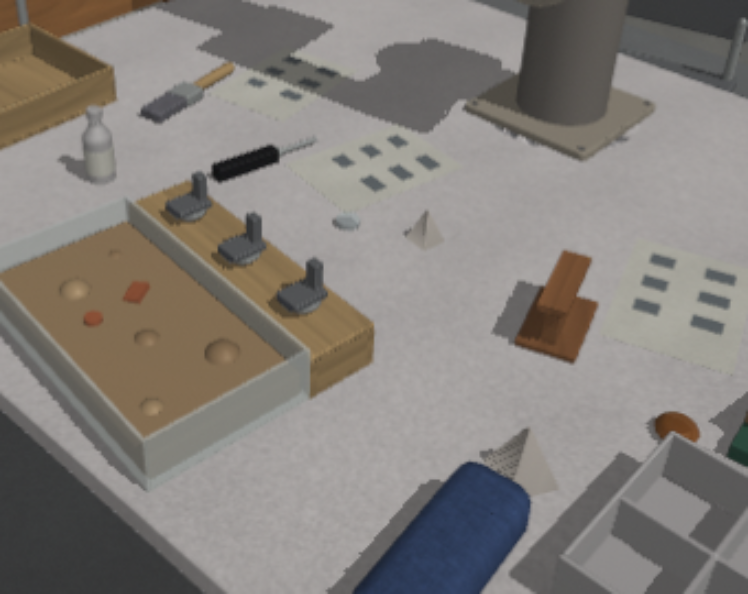

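The top picture shows the rest at about px (186,249), the driver handle at about (348,246) with its shaft towards the robot, and the three caps at about (250,173), (286,178) and (322,183). Next I'll take wrist views from above each.

```bash
cat >> h.py <<'E'
def rect(pts):
    (c,s,a)=cv2.minAreaRect(np.ascontiguousarray(pts[:,:2],dtype=np.float32)*1000)
    if s[0]<s[1]: s=s[::-1]; a+=90
    a=(a+90)%180-90
    return np.array(c)/1000,np.array(s),np.radians(a)
E
python3 - <<'E'
from h import *
for n,xy in [("driver",(0.42,-0.21)),("caps",(0.58,-0.03)),("rest",(0.42,0.27))]:
    for yaw in (0,):
        bot.move_pose([*xy,0.36],down(yaw)); bot.wait(.2)
    p=cam("wrist"); save(p,"w_"+n); X=cloud(p); np.savez("w_"+n,X=X,im=p["image"])
    print(n,p["T"].round(3).tolist(), X[210,280], monitor.get_obs()["clock"],monitor.get_obs()["joints"].round(2))
    if n=="caps":
        for k,z in dict(tab_left=.112,tab_middle=.112,tab_right=.112,hinge_left=.075,hinge_middle=.075,hinge_right=.075).items():
            for s in imaging.spot_point(k,p)[:2]: print(k,np.round(s["point"]),round(s["score"],2),at_z(p,s["point"],z)[0].round(4))
    else:
        for s in imaging.spot_point(n,p)[:2]: print(n,np.round(s["point"]),round(s["score"],2),at_z(p,s["point"],0)[0].round(4))
a=np.hstack([cv2.resize(cv2.imread(f"pics/w_{n}.png"),(390,292)) for n in ("driver","rest")])
b=cv2.resize(cv2.imread("pics/w_caps.png"),(390,292))
cv2.imwrite("pics/m1.png",np.vstack([a,np.hstack([b,b*0])]))
E
```

```text
driver [[-0.001, -0.949, -0.314, 0.5], [-1.0, 0.001, 0.001, -0.212], [-0.001, 0.314, -0.949, 0.484], [0.0, 0.0, 0.0, 1.0]] [ 0.33363439 -0.20916866 -0.00051419] 3.575 [-0.57 -0.24  1.65 -0.    1.74  1.  ]
driver [288. 121.] 0.72 [ 0.4654 -0.2203  0.    ]
driver [ 99. 155.] 0.39 [0.4203 0.0592 0.    ]
caps [[-0.002, -0.95, -0.313, 0.66], [-1.0, 0.002, 0.001, -0.033], [0.0, 0.313, -0.95, 0.485], [0.0, 0.0, 0.0, 1.0]] [ 4.93832307e-01 -3.01896232e-02  1.94732374e-07] 4.825 [-0.14  0.06  1.36 -0.    1.72  1.43]
tab_left [168.  96.] 0.91 [0.6612 0.0892 0.112 ]
tab_middle [268. 108.] 0.66 [ 0.6474 -0.0188  0.112 ]
tab_right [369. 119.] 0.62 [ 0.636  -0.1279  0.112 ]
hinge_left [178.  63.] 0.76 [0.6981 0.0857 0.075 ]
hinge_middle [275.  72.] 0.93 [ 0.6865 -0.0255  0.075 ]
hinge_middle [401. 226.] 0.5 [ 0.496  -0.1904  0.075 ]
hinge_right [367.  85.] 0.73 [ 0.6731 -0.1322  0.075 ]
rest [[-0.002, -0.95, -0.314, 0.501], [-1.0, 0.002, 0.001, 0.268], [-0.0, 0.314, -0.95, 0.484], [0.0, 0.0, 0.0, 1.0]] [ 0.33440987  0.27054075 -0.00117413] 6.6583 [ 0.47 -0.16  1.58 -0.    1.73  2.04]
rest [278. 136.] 0.75 [0.4468 0.273  0.    ]
```

View pics/m1.png

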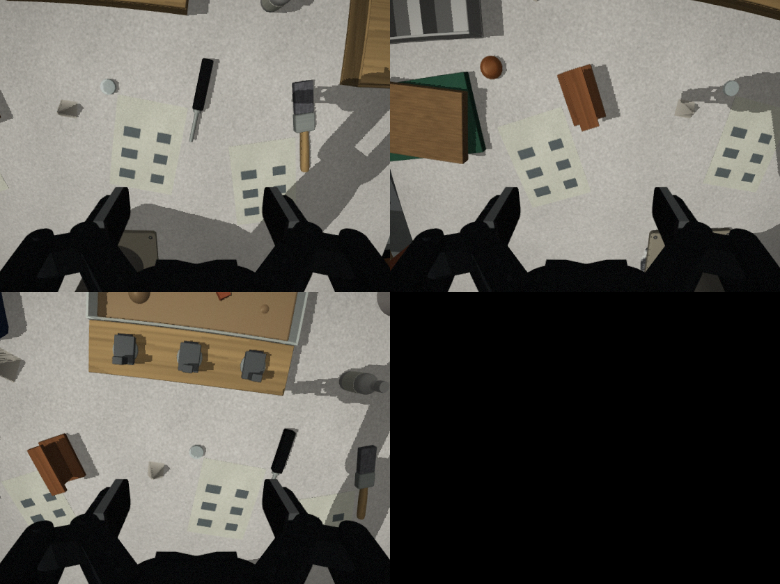

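The wrist views show the driver handle at about (288,121), the rest at (278,136), and the three tabs at (168,96), (268,108) and (369,119), full-image px. I'll fit precise rectangles from the depth.

Run:
```python
from h import *
def sel(n,lo,hi,c,r):
    X=np.load(f"w_{n}.npz")["X"]; im=np.load(f"w_{n}.npz")["im"]
    m=(X[...,2]>lo)&(X[...,2]<hi)&(np.hypot(X[...,0]-c[0],X[...,1]-c[1])<r); return X[m],im[m]
P,_=sel("rest",.06,.085,(.446,.28),.09); print("rest",len(P),rect(P),np.median(P[:,2]))
P,I=sel("driver",.014,.035,(.45,-.215),.12); print("handle",len(P),rect(P),np.median(P[:,2]))
c=P[:,:2].mean(0);print(c,np.linalg.svd(P[:,:2]-c,full_matrices=False)[2][0])
P,I=sel("driver",.006,.035,(.43,-.22),.13); print("all",len(P),rect(P))
for k,c in dict(l=(.661,.089),m=(.647,-.019),r=(.636,-.128)).items():
    P,_=sel("caps",.103,.125,c,.03); print(k,len(P),rect(P) if len(P)>3 else 0,np.median(P,0))
    P,_=sel("caps",.066,.085,c,.06); print(k,len(P),rect(P),np.median(P,0))
P,_=sel("caps",.052,.064,(.66,-.02),.25); print("bar",len(P),rect(P),np.median(P,0))
```

```text
rest 2479 (array([0.44410345, 0.27649942]), array([109.96862793,  34.02394104]), np.float64(0.30117022977433583)) 0.06856967361694699
handle 1309 (array([ 0.4322623, -0.2172305]), array([168.27828979,  22.15835953]), np.float64(-0.20692175774475863)) 0.020191309744098218
[ 0.46237311 -0.22340353] [-0.97907382  0.2035054 ]
all 1514 (array([ 0.4310369 , -0.21688243]), array([170.81982422,  22.33616066]), np.float64(-0.20692175774475863))
l 184 (array([0.65895685, 0.08943361]), array([16.12683487, 12.23979568]), np.float64(1.4267511365966363)) [0.65929677 0.08902593 0.11012904]
l 1187 (array([0.686909  , 0.08299379]), array([62.02423096, 43.18013763]), np.float64(-0.38317188921507467)) [0.68028388 0.0828958  0.07811922]
m 171 (array([ 0.64550873, -0.01926526]), array([15.15714836, 12.58372021]), np.float64(1.5549501188347616)) [ 0.64556143 -0.01926422  0.11012582]
m 1221 (array([ 0.66380859, -0.02126382]), array([48.72566605, 43.93732071]), np.float64(-0.10084778521079357)) [ 0.66575953 -0.02294777  0.07821035]
r 163 (array([ 0.63186456, -0.12786317]), array([16.37777901, 11.14442253]), np.float64(1.438269840943447)) [ 0.63201157 -0.12726193  0.1101281 ]
r 1202 (array([ 0.66147418, -0.12952368]), array([68.62535858, 42.71066284]), np.float64(0.01409914931790778)) [ 0.65373353 -0.1279615   0.07806723]
bar 18303 (array([ 0.70403723, -0.02626305]), array([360.8430481 , 177.47836304]), np.float64(1.4587837713461638)) [ 0.6665599  -0.02043542  0.05644629]
```

Run:
```python
from h import *
d=np.array([-.9787,.2054]); h=np.array([.4310,-.2169])-.035*d
g=h+.012*d; y=-.207
bot.move_pose([*g,.12],down(y)); 
print(bot.move_l([*g,.021],feed=.08,stop_force=8), monitor.get_obs()["ee_pos"])
grasp(40); print(monitor.get_obs()["gripper_width"],monitor.get_obs()["finger_force"])
bot.move_l([*g,.20],feed=.12)
y2=.301; d2=-np.array([np.cos(y2),np.sin(y2)]); r=np.array([.4441,.2765]); t=r+.012*d2
bot.move_pose([*t,.20],down(y2)); bot.wait(.2)
print(monitor.get_obs()["gripper_width"],monitor.get_obs()["joints"].round(2))
bot.move_l([*t,.105],feed=.1)
print(bot.move_l([*t,.089],feed=.02,stop_force=2.5)); o=monitor.get_obs(); print(o["ee_pos"],o["force"],o["clock"])
```

```text
False [ 0.45400198 -0.2219521   0.02165175]
0.020993304990951683 40.29045045375824
0.020992348083129247 [ 0.46 -0.08  1.79 -0.    1.43  1.73]
True
[0.43245299 0.27285375 0.09124472] [-0.46280107  0.16575224  5.03624588] 16.0833
```

Run:
```python
from h import *
ungrasp(); bot.wait(.3); o=monitor.get_obs(); e=o["ee_pos"]
bot.move_l([e[0],e[1],.20],feed=.12)
bot.move_pose([.40,.26,.33],down(0)); bot.wait(.2)
p=cam("wrist"); X=cloud(p); save(p,"w2")
m=(X[...,2]>.082)&(X[...,2]<.11)&(np.hypot(X[...,0]-.43,X[...,1]-.27)<.14); P=X[m]
print(len(P),rect(P),np.median(P[:,2]),monitor.get_obs()["clock"])
H=P[P[:,2]>.0875]; print(len(H),rect(H))
cv2.imwrite("pics/w2c.png",cv2.resize(p["image"][80:260,180:400,::-1],None,fx=2,fy=2))
```

```text
2337 (array([0.41036334, 0.2650072 ]), array([170.57077026,  22.35874557]), np.float64(0.3044126949805346)) 0.09010105423799153 18.9417
1968 (array([0.44105386, 0.27465518]), array([106.13798523,  22.09476089]), np.float64(0.3051419017765119))
```

View pics/w2c.png

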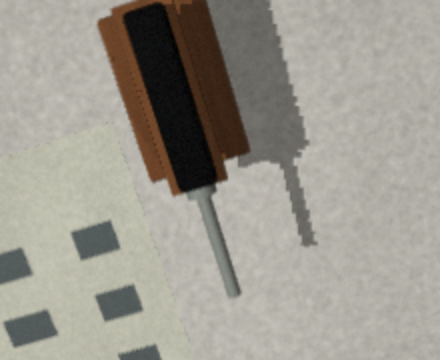

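Driver is centred and flat on the rest. Next, the taps with closed fingers.

Run:
```python
from h import *
grasp(20); yaw=-.124
T=dict(l=(.659,.0894),m=(.6455,-.0193),r=(.6319,-.1279))
for k,t in T.items():
    bot.move_pose([*t,.19],down(yaw)); bot.move_l([*t,.140],feed=.1); bot.wait(.3)
    f0=monitor.get_obs()["force"]
    s=bot.move_l([*t,.1165],feed=.015,stop_force=5); o=monitor.get_obs()
    bot.wait(.1); o2=monitor.get_obs()
    print(k,s,o["ee_pos"].round(4),(o["force"]-f0).round(2),(o2["force"]-f0).round(2),o["clock"])
    if not s or o["ee_pos"][2]>.136: print("CHECK"); break
    bot.move_l([*t,.19],feed=.12)
p=cam("top");X=cloud(p)
for k,t in T.items():
    m=(X[...,2]>.09)&(X[...,2]<.125)&(np.hypot(X[...,0]-t[0],X[...,1]-t[1])<.02); print(k,m.sum(),np.median(X[m],0))
```

```text
l True [0.6582 0.0895 0.1281] [-1.86  0.28  6.58] [-1.71 -0.66  8.  ] 22.8083
m True [ 0.6448 -0.0192  0.1201] [-1.29 -0.56  5.44] [-1.64 -0.64  5.61] 26.225
r True [ 0.6312 -0.1278  0.1281] [-1.64  0.99  5.2 ] [-0.67  0.17  5.17] 29.3917
l 31 [0.65996615 0.09149895 0.1092536 ]
m 25 [ 0.64620424 -0.01891006  0.10310764]
r 26 [ 0.63093607 -0.12484185  0.1098899 ]
```

The middle bolt sank (8 mm lower stop). I'll push its tab open from the front along the arc about the hinge.

Run:
```python
from h import *
ux=np.array([.9923,-.1237]); hg=np.array([.6455,-.0193])+.040*ux; hz=.067; rot=down(-.124)
def tcp(th,back=0,c=(-.046,.024)):
    x=c[0]*np.cos(th)-(-c[1])*np.sin(th)-.011-back; z=-c[0]*np.sin(th)+c[1]*np.cos(th)
    return [*(hg+x*ux),hz+z+.017]
a=tcp(0,.012); bot.move_pose([a[0],a[1],.19],rot); bot.move_l(a,feed=.1); bot.wait(.2)
f0=monitor.get_obs()["force"]
for th in np.linspace(0,1.1,9):
    bot.move_l(tcp(th),feed=.05); o=monitor.get_obs()
    f=o["force"]-f0; print(round(th,2),f.round(2),(o["ee_pos"]-tcp(th)).round(4))
    if np.abs(f).max()>6: print("STOP"); break
bot.wait(.3); o=monitor.get_obs(); print((o["force"]-f0).round(2),o["clock"])
p=cam("scene"); save(p,"s3"); cv2.imwrite("pics/s3c.png",cv2.resize(p["image"][130:330,160:400,::-1],None,fx=3,fy=3))
```

```text
0.0 [-2.79  0.76  1.96] [ 0.0003 -0.      0.0001]
0.14 [-1.69  1.05  0.44] [ 0.0007 -0.0001  0.0007]
0.28 [-0.76 -0.33  0.2 ] [ 0.0005 -0.0001  0.0006]
0.41 [-1.9   0.57  2.29] [ 0.0005 -0.0001  0.0005]
0.55 [-2.4  -0.11  2.47] [ 0.0005 -0.0001  0.0005]
0.69 [-2.04 -0.08  5.58] [ 0.0004 -0.0001  0.0004]
0.82 [-2.2   0.03  6.33] [ 0.0003 -0.      0.0005]
STOP
[-2.38  0.52  5.57] 34.3417
```

View pics/s3c.png

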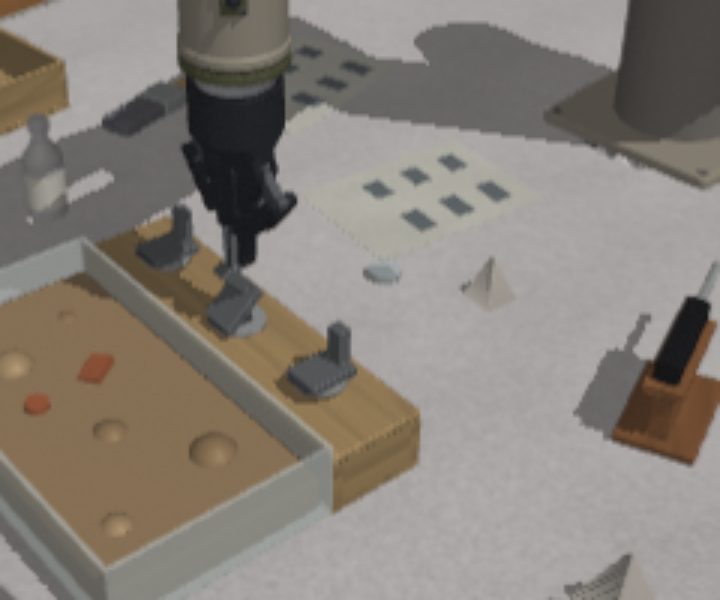

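The middle cap stands open about 45°, with the others shut and the driver on its rest. The finger is pressing down somewhat, so I'll continue while letting the contact slide up the tab.

Run:
```python
from h import *
ux=np.array([.9923,-.1237]); hg=np.array([.6455,-.0193])+.040*ux; hz=.067
def tcp(th,c):
    return [*(hg+(c[0]*np.cos(th)+c[1]*np.sin(th)-.011)*ux),hz-c[0]*np.sin(th)+c[1]*np.cos(th)+.017]
for th,c in [(.86,.026),(.93,.027),(1.0,.028),(1.07,.028),(1.12,.028)]:
    bot.move_l(tcp(th,(-.046,c)),feed=.04); o=monitor.get_obs(); print(th,o["force"].round(2))
    if np.abs(o["force"]).max()>12: print("STOP"); break
bot.wait(.4); o=monitor.get_obs(); print(o["force"].round(2),o["clock"])
p=cam("scene"); cv2.imwrite("pics/s4c.png",cv2.resize(p["image"][170:290,180:320,::-1],None,fx=5,fy=5)); X=cloud(p)
m=np.zeros(X.shape[:2],bool); m[170:290,180:320]=1
q=X-np.array([*hg,hz]); uy=np.array([.1237,.9923]); a=q[...,:2]@ux; b=q[...,:2]@uy
g=p["image"].astype(int); grey=g.max(-1)-g.min(-1)<25
s=m&(np.abs(b)<.014)&(a>-.04)&(a<.02)&(q[...,2]>.006)&(q[...,2]<.05)&grey&(g.max(-1)>40)
A=np.c_[a[s],q[...,2][s]]*1000; print(len(A)); print(A[::max(1,len(A)//30)].round(0).tolist())
```

```text
0.86 [-0.87  0.54  3.76]
0.93 [-1.85 -0.02  2.89]
1.0 [-1.12 -0.02  3.05]
1.07 [-0.34  0.06  2.72]
1.12 [-1.05  0.25  4.76]
[-0.5  -0.14  5.42] 36.075
132
[[-11.0, 43.0], [-3.0, 49.0], [-18.0, 39.0], [-1.0, 48.0], [-13.0, 43.0], [14.0, 50.0], [-2.0, 46.0], [-14.0, 40.0], [11.0, 48.0], [-0.0, 43.0], [-13.0, 37.0], [6.0, 43.0], [-6.0, 37.0], [-16.0, 35.0], [-8.0, 26.0], [-13.0, 31.0], [-9.0, 20.0], [-11.0, 27.0], [-6.0, 18.0], [-9.0, 24.0], [-3.0, 12.0], [-7.0, 18.0], [-10.0, 25.0], [-3.0, 17.0], [-6.0, 23.0], [-1.0, 15.0], [-5.0, 19.0], [-1.0, 11.0], [-4.0, 18.0], [-1.0, 8.0], [-4.0, 15.0], [0.0, 14.0], [-0.0, 10.0]]
```

View pics/s4c.png

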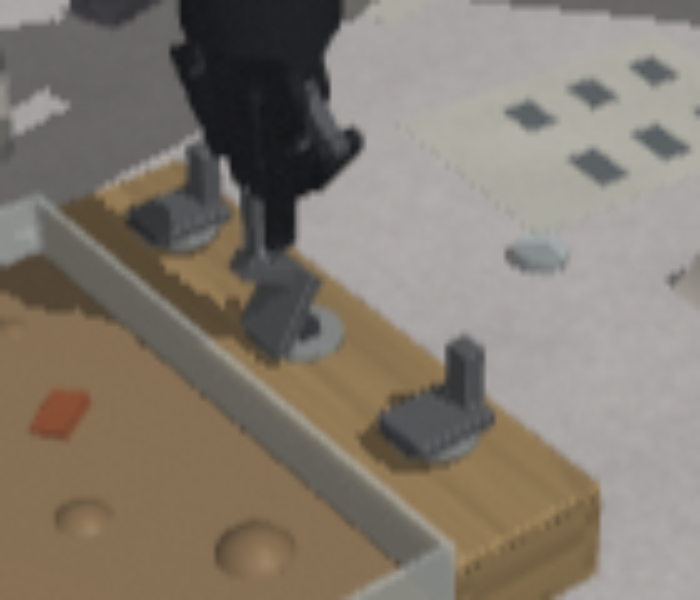

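The middle cap stands open at about 60° (plate edge from (0,10) to (-18,39) mm relative to the hinge). The fingers hold it with steady contact, its bolt is still down and the other two caps are shut, so I'm handing in.

```bash
python3 -c "
from h import *
print(ticket.close_job())"
```

```text
the job is handed in; nothing more can be done
None
```

The job is handed in (no verdict shown): the driver lies released on its rest, I tapped left, middle and right in that order, the middle bolt was the loose one, and its cap is held open at about 60° by the fingers with the bolt still down and the other two caps shut.

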